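Clamp the blank cap on the leak-test port

TASK

Clamp the blank cap down on the leak-test port: with the outside of a finger, push the blue strap round until it lies over the cap and rests at its stop pin, then press the red cam lever all the way down. Only push, gently - grip or lift nothing - and leave the cap in its seat and the other things on the bench where they are.

Things in the scene. Friction and masses are not known exactly. Their poses are not given: they have to be found in the camera images.
- fixture: aluminium base plate 90 (x) x 170 (y) x 12 mm, fixed to the bench; origin under its centre, z up. Test port at y = -45 mm: steel cup 52 mm across, rim 33 mm above the bench; its side stub runs to x = +48 mm, 44 mm above the bench at most. Strap's pivot axis at x = 0, y = +45 mm. Stop pin, 8 mm thick, 55 mm high, at x = +15.5, y = +13 mm.
- strap (a joint): angle of the blue swing strap about its upright pivot axis (fixture x = 0, y = +45 mm). 0 = over the cap, at the stop, pointing along fixture -y; grows as the tip turns away towards fixture -x (limit 1.5): in the fixture frame the tip points to (-sin q, -cos q). It stays where it is left; 1 to 2 N at the tip moves it.
- strap_tip (a point): middle of the strap's end face, 117 mm from the pivot axis, 50 mm above the bench. The strap is a straight bar 22 mm wide, 16 mm thick, running on 23 mm behind the pivot; underside 42 mm, top 58 mm above the bench (screw head on it 62 mm, cam yoke over the pivot 75 mm); it sinks evenly with the lever, 5 mm in all
- cam_lever (a joint): angle of the cam lever on the strap's tail: 0 = standing 45 degrees up, 0.785 = fully down (level, pointing straight away from the strap tip); stays where it is left; takes about 2 to 7 N pressed down 50 to 70 mm from its hinge. Ends in a red handle 36 mm long, 20 mm wide, 10 mm thick.
- lever_hinge (a point): hinge axis of the cam lever, level and across the strap, 10 mm behind the strap's pivot axis, 68 mm above the bench
- lever_tip (a point): middle of the red handle's end, 88 mm from lever_hinge
- clamp_post: the dark round post under the strap's pivot, 26 mm across, 34 mm above the bench; it carries strap, foot and cam lever
- foot: the round black foot of the strap, 16 mm across, under it 90 mm from the pivot; its underside (the origin) 39 mm above the bench with the lever up, 3 mm over the cap; sprung, presses the cap with about 7 N when clamped
- blank_cap: loose steel blank cap, 40 mm across, 6 mm thick, lying in the port's cup (seat 30 mm above the bench, cap top 36 mm); origin under its centre
- port (a point): centre of the port's seat, 30 mm above the bench
- ring_clamp: loose metal ring clamp, 70 x 49 x 20 mm, bystander on the bench beside the fixture; origin under its centre
- blank_flange: loose steel disc, 34 mm across, 8 mm high, bystander; origin under its centre
- centring_ring: loose ring with black o-ring, 37 mm across, 9 mm high, bystander; origin under its centre
- grease_jar: loose small yellow jar with black lid, 28 mm across, 41 mm high, bystander; origin under its centre
- driver_red: loose screwdriver with red handle, 180 mm long, bystander at the left end of the bench
- calliper: loose calliper, 198 mm long, bystander to the left of the fixture
Things that resemble listed ones, but are neither listed nor needed, are in the scene too. There is more than one size of the fixture; the one meant has the size given above.

How it is judged:
By the outcome, as a careful person would: the job done as asked, in the order asked, and still so for the second after the job is handed in, with the robot touching nothing.
It also fails if it takes over 51 s, if anything falls off the work surface, if the arm or the gripper's body presses on something with over 40 N, if the wrist force passes 120 N, or if a joint passes its speed limit or range.

ROBOT

A 7-joint arm with a two-finger parallel gripper is mounted at the origin on a cart in front of the work surface, level with it; the furniture and walls round the work are solid. World frame = base frame: x ahead of the robot, y to its left, z up, the work surface at z = 0. Lengths are in m, angles in rad, forces in N, time in s.
With the tool pointing down it reaches from about 0.425 to 0.925 m from the base axis. Payload 6.8 kg.
Tool frame: the origin (TCP) lies between the finger pads; the fingertips stand r.tcp_to_tips ahead of it and the grasp point (between the pads) lies 3 mm ahead of it (r.tcp_to_tips is the distance from the TCP to the fingertips, in m); z points along the fingers, y is the line along which they close (so a half turn about z gives the same grasp; the last joint's range is limited). The gripper opens to 85 mm and grips with 20 to 120 N. Pads are 22 mm wide; open, the fingers measure 114 mm over their backs; the gripper's body (76 mm by 85 mm) begins 54 mm behind the grasp point. The pads swing forward as they close: fully open they stand 13 mm farther back than shut.
Start: joints at [-1.224, 0.477, 0.022, 1.555, -0.011, 1.109, -0.083], TCP at [0.297, 0.606, 0.253] pointing down, gripper open.
Joint ranges: [-2.96, 2.96], [-0.34, 2.1], [-1.41, 1.46], [0.24, 2.44], [-1.37, 4.51], [0.17, 1.92], [-2.96, 2.96]. Speed limits (rad/s): [2.39, 2.39, 3.14, 3.14, 3.14, 3.14, 3.14].

INTERFACE

Orientations are given as a rotation vector (axis times angle).
In Python, from bench import r gives the robot as it stands. The module is installed in compiled form; this text tells all that it offers.
- The arm moves only by the tool step_arm, never from a script. Its argument "moves" is a list of rows, each an object of numbers: "rx", "ry", "rz": the turn, a rotation vector about the tool's x, y, z in degrees; "dx", "dy", "dz": the shift along the tool's x, y, z in mm; "gripper": the opening, from -1 (shut) to 1 (fully open). In form: [{"rx": .., "ry": .., "rz": .., "dx": .., "dy": .., "dz": .., "gripper": ..}, ...]. A call has 1 to 20 rows; each row shifts and turns the commanded pose from where the row before left it, along the tool's axes as they then stand; what a row does not reach is not made up. A row lasts 1/8 s, in which the tool goes at most 62.5 mm and 10.7 degrees, less where a joint would pass 70% of its speed; a pose out of reach is approached as far as the arm can. A call is refused whole if a number of a shift passes 62.5 or a number of a turn 10.7, either way. A call with a gripper value outside its range is refused whole. The fingers move at their own pace and stop on an object; "grip_force" is the grip in N (left out, the last holds). Time passes only in rows, so rows that do not move let the fingers close. It gives the time, the measured TCP pose, the force, the opening and the grip force at its end, in the units of the state.
- r.get_obs(): the state, without advancing time (a new reading comes with each control period).
- r.grab_frame(name): name is "scene" or "top" or "wrist"; returns the picture (480x640x3 uint8, blue, green, red); there is no depth.
- r.camera_info(name): a dict with "mtx" (3x3 intrinsics, pixels), "rvec" (rotation vector, rad) and "tvec" (3), from world to camera coordinates, as OpenCV has them. Camera axes: x right, y down, z forward; pixel columns grow to the right and rows downward; lengths in m; the calibration is good to about 2 mm. The wrist camera is an equidistant fisheye: a pixel r from the principal point sees the ray r / f radians off the axis. A picture is of the moment at which its call begins: read the wrist's pose just before it. camera_info takes no time and is no camera call; for the wrist camera it gives the pose at the moment of the call.
- r.hand_in(): hands the job in; it is judged then, once.
The state is a dict: "clock": time; "joints": joint angles; "qvel": joint speeds; "tau": joint torques, N m; "tcp_pos": TCP position; "orientation": TCP orientation; "contact_force": force on the tool from outside, world axes, zero at the start; "moment": the same for the moment, N m; "grip_width": finger opening in m; "gripper_force": force on a finger pad.
Only numpy, scipy, OpenCV 4.12 (cv2) and the standard library are available. Lean on these libraries where they do the work, as an engineer would, in place of code of your own. Each camera call takes 0.05 s, during which the arm holds its last target. There are 200 camera calls.

## Working session

There is one attempt and no reset: what is moved stays moved. The work goes in short steps, Python scripts to look and compute and a tool call to move; the robot and the scene stay as the last step left them, time stands still between calls to the robot, and variables do not carry over. Pictures are saved under pics/ and viewed, at most 10 in all, crops included, and the job is handed in when it is done.

Besides the shell and the picture viewer there is one more tool, called after ">>>" as name([rows], argument=value, ...), one row to a line, values as JSON. step_arm: Moves the arm, as the interface text tells. Its arguments: {"type":"object","properties":{"moves":{"type":"array","items":{"type":"object","properties":{"rx":{"type":"number"},"ry":{"type":"number"},"rz":{"type":"number"},"dx":{"type":"number"},"dy":{"type":"number"},"dz":{"type":"number"},"gripper":{"type":"number"}}}},"grip_force":{"type":"number"}},"required":["moves"]}

```bash
mkdir -p pics; python3 - <<'E'
from bench import r
import cv2
for n in("scene","top"):
    cv2.imwrite(f"pics/{n}0.png",r.grab_frame(n)); i=r.camera_info(n); print(n,i)
o=r.get_obs(); print(o['clock'],o['tcp_pos'],o['orientation'],o['grip_width'],r.tcp_to_tips)
E
```

```text
scene {'mtx': array([[584.57959842,   0.        , 320.02959041],
       [  0.        , 584.57959842, 238.05022193],
       [  0.        ,   0.        ,   1.        ]]), 'rvec': array([ 1.90699165, -0.97898349,  0.59422824]), 'tvec': array([-0.4062673 ,  0.25229667,  1.26714821])}
top {'mtx': array([[560.10910395,   0.        , 319.20756674],
       [  0.        , 560.10910395, 235.7865641 ],
       [  0.        ,   0.        ,   1.        ]]), 'rvec': array([ 2.17463598, -2.16816849,  0.11397963]), 'tvec': array([-0.14785389,  0.50822851,  1.49706905])}
0.1 [0.29631369 0.60593213 0.25243568] [-7.08245266e-01 -3.06044231e+00  2.52715344e-03] 0.0856225774483212 0.022
```

View pics/scene0.png

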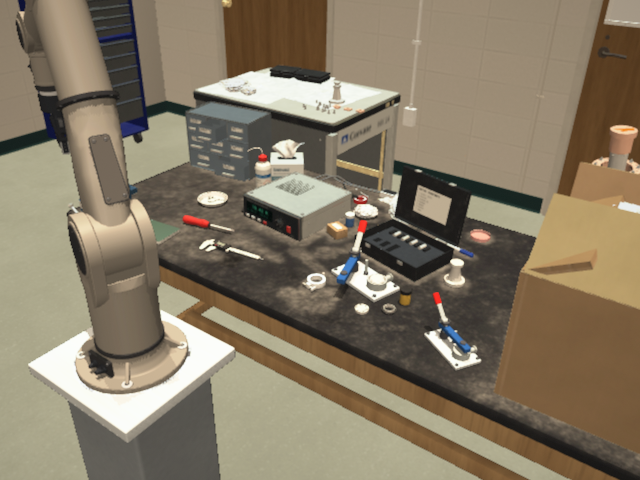

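View pics/top0.png

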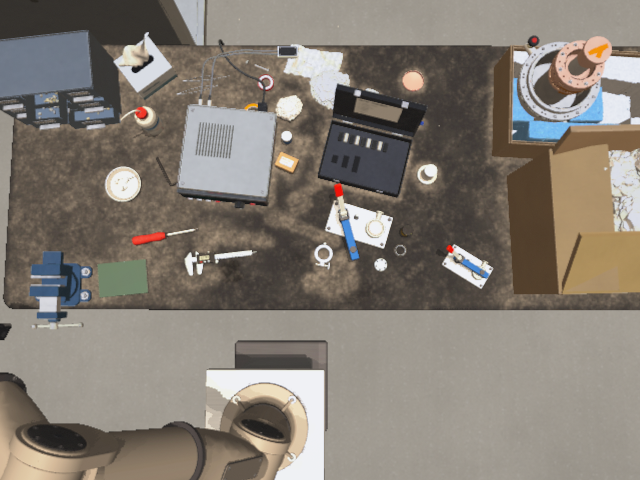

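The scene image shows the larger fixture at about (365,278). In the top view it is at (360,224), with the strap pointing to (354,257), the red handle at (338,190) and the port at (375,228). The smaller look-alike is at (467,266). I'll measure the large one.

```bash
cat > h.py <<'E'
import numpy as np,cv2
from bench import r
def ray(n,uv):
    i=r.camera_info(n);R=cv2.Rodrigues(i['rvec'])[0];K=i['mtx']
    d=R.T@np.linalg.inv(K)@np.array([uv[0],uv[1],1.]);c=-R.T@i['tvec'];return c,d
def onz(n,uv,z):
    c,d=ray(n,uv);return (c+d*(z-c[2])/d[2])[:2]
def proj(n,P):
    i=r.camera_info(n);return cv2.projectPoints(np.float64(P).reshape(-1,3),i['rvec'],i['tvec'],i['mtx'],None)[0][:,0]
def comps(m,off=(0,0)):
    k,l,s,c=cv2.connectedComponentsWithStats(m.astype(np.uint8))
    return [(s[i,4],c[i]+off,l==i) for i in range(1,k) if s[i,4]>15]
E
python3 - <<'E'
from h import *
im=cv2.imread('pics/top0.png');x0,y0=300,170
c=im[y0:280,x0:430];cv2.imwrite('pics/topc.png',cv2.resize(c,None,fx=5.4,fy=5.4,interpolation=cv2.INTER_CUBIC))
hsv=cv2.cvtColor(c,cv2.COLOR_BGR2HSV)
H,S,V=[hsv[...,k].astype(int) for k in range(3)]
def rep(name,m,z):
    for a,cc,mm in comps(m,(x0,y0)):
        p=np.argwhere(mm)[:,::-1].astype(np.float32)+[x0,y0]
        box=cv2.boxPoints(cv2.minAreaRect(p.astype(np.float32)))
        print(name,a,cc.round(1),onz('top',cc,z).round(4),'box',[onz('top',b,z).round(4).tolist() for b in box])
rep('blue',(H>95)&(H<125)&(S>120)&(V>60),.058)
rep('red',((H<8)|(H>172))&(S>150)&(V>80),.12)
rep('plate',(S<50)&(V>170),.012)
E
```

```text
blue 215 [348.  233.7] [ 0.5113 -0.2228] box [[0.5449, -0.2017], [0.5512, -0.2232], [0.4766, -0.2442], [0.4704, -0.2228]]
blue 66 [353.9 255.1] [ 0.4541 -0.2385] box [[0.465, -0.2251], [0.468, -0.248], [0.4451, -0.2508], [0.4421, -0.2279]]
red 102 [338.  189.6] [ 0.6187 -0.194 ] box [[0.6332, -0.1806], [0.6374, -0.2009], [0.6048, -0.2073], [0.6006, -0.1871]]
plate 59 [422.  177.7] [ 0.673  -0.4312] box [[0.6873, -0.4099], [0.7001, -0.428], [0.661, -0.4544], [0.6482, -0.4363]]
plate 30 [427.  172.3] [ 0.6884 -0.4455] box [[0.6948, -0.4372], [0.6949, -0.4511], [0.6779, -0.4508], [0.6779, -0.4369]]
plate 1741 [360.3 223.2] [ 0.5453 -0.2593] box [[0.5269, -0.1598], [0.6239, -0.1917], [0.5697, -0.3538], [0.4734, -0.3209]]
plate 206 [323.1 255.1] [ 0.4569 -0.1571] box [[0.4332, -0.1244], [0.4985, -0.1404], [0.4865, -0.1888], [0.4213, -0.1726]]
plate 114 [380.4 264.3] [ 0.4323 -0.3137] box [[0.4495, -0.2991], [0.4496, -0.3292], [0.4168, -0.3289], [0.4167, -0.2989]]
```

View pics/topc.png

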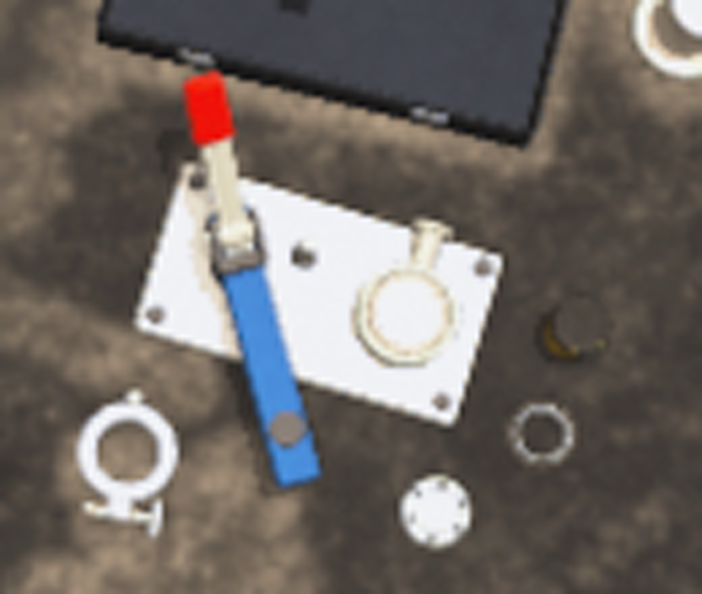

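The crop shows the plate corners at crop pixels (188,165), (500,258), (455,425) and (137,325). The strap runs from its pivot at about (237,245) to the tip at (300,480). The red handle is at (208,108), the stop pin at (303,256) and the cup at (406,312). Next: the fixture frame and the strap angle.

```bash
python3 - <<'E'
from h import *
px=lambda p:(np.array(p)+.5)/5.4-.5+[300,170]
C=[onz('top',px(p),.012) for p in [(186,165),(501,257),(456,426),(136,325)]]
C=np.array(C);print(C.round(4),[np.linalg.norm(C[i]-C[i-1]).round(4) for i in range(4)])
ctr=C.mean(0);ey=(C[0]+C[3]-C[1]-C[2]);ey/=np.linalg.norm(ey);ex=np.array([ey[1],-ey[0]])
yaw=np.arctan2(ex[1],ex[0]);print('ctr',ctr,'yaw deg',np.degrees(yaw))
fx=lambda x,y:ctr+x*ex+y*ey
piv=fx(0,.045);print('piv',piv,'port',fx(0,-.045))
tip=onz('top',px((300,479)),.055);scr=onz('top',px((287,428)),.062)
print('cup centre meas',onz('top',px((406,315)),.033))
for n,t in(('tip',tip),('screw',scr)):
    d=t-piv;print(n,t,np.linalg.norm(d),'q',np.arctan2(-d@ex,-d@ey))
red=onz('top',px((208,108)),.117);d=piv-red;print('red',red,np.linalg.norm(d),'q',np.arctan2(-d@ex,-d@ey))
q=0
print('pin',onz('top',px((303,256)),.055),fx(.0155,.013),'lever press',fx(0,.1),fx(0,.115),'levertip lvl',fx(0,.143))
# scene check
print(proj('scene',[[*fx(a,b),.012] for a,b in((.045,.085),(.045,-.085),(-.045,-.085),(-.045,.085))]).round(0).tolist(), proj('scene',[[*tip,.058]]).round(0))
im=cv2.imread('pics/scene0.png')[220:340,280:440];cv2.imwrite('pics/sc.png',cv2.resize(im,None,fx=5,fy=5,interpolation=cv2.INTER_CUBIC))
E
```

```text
[[ 0.6092 -0.1871]
 [ 0.5622 -0.3478]
 [ 0.4757 -0.3241]
 [ 0.5267 -0.1616]] [np.float64(0.0863), np.float64(0.1674), np.float64(0.0897), np.float64(0.1703)]
ctr [ 0.54345596 -0.25515635] yaw deg -16.86374886596918
piv [ 0.55651031 -0.21209147] port [ 0.5304016  -0.29822123]
cup centre meas [ 0.52985911 -0.29693663]
tip [ 0.44591524 -0.24189215] 0.11453972541734521 q 1.0132622381993928
screw [ 0.47051272 -0.23512908] 0.08902986363520334 q 1.0147273254190825
red [ 0.61928458 -0.19439485] 0.06522100855280843 q 1.0016904577079528
pin [ 0.55658501 -0.24378883] [ 0.56206067 -0.24721189] lever press [ 0.57246563 -0.15945662] [ 0.57681708 -0.14510166] levertip lvl [ 0.58493979 -0.11830574]
[[356.0, 258.0], [399.0, 287.0], [373.0, 299.0], [330.0, 269.0]] [[340. 278.]]
```

View pics/sc.png

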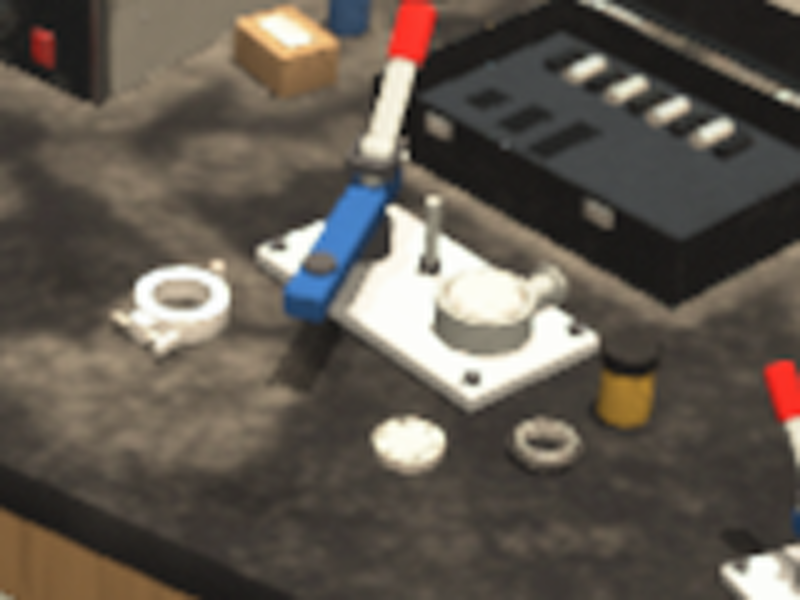

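The fixture check fits in the scene view: the predicted plate corners match. The fixture yaw is -16.9°, the pivot is at (0.5565, -0.2121) and q is about 1.01. I'll shut the fingers and fly over.

>>> step_arm([
  {"dx": -30,"dy": -32,"gripper": -1},
  {"dx": -30,"dy": -32},
  {"dx": -30,"dy": -32},
  {"dx": -30,"dy": -32},
  {"dx": -30,"dy": -32},
  {"dx": -30,"dy": -32},
  {"dx": -30,"dy": -32},
  {"dx": -30,"dy": -32},
  {"dx": -30,"dy": -32},
  {"dx": -30,"dy": -32},
  {"dx": -30,"dy": -32},
  {"dx": -30,"dy": -32},
  {"dx": -22,"dy": -44},
  {"dx": -22,"dy": -44},
  {"dx": -22,"dy": -44},
  {"dx": -22,"dy": -44},
  {"dx": -22,"dy": -44},
  {"dx": -22,"dy": -44},
], grip_force=20)

```text
invalid input at $.moves[0]: expected keys rx, ry, rz, dx, dy, dz, gripper
```

>>> step_arm([
  {"rz": 10.7,"gripper": -1},
  {"rz": 10.7},
  {"rz": 10.7},
  {"rz": 10.7},
  {"rz": 10.7},
  {"rz": 10.7},
  {"rz": 10.7},
  {"rz": 10.7},
  {"rz": 10.7},
  {"rz": 10.7},
  {"rz": 10.7},
  {"rz": 10.7},
  {"rz": 10.7},
  {},
])

```text
invalid input at $.moves[0]: expected keys rx, ry, rz, dx, dy, dz, gripper
```

```bash
cat >> h.py <<'E'
from scipy.spatial.transform import Rotation as Ro
piv=np.array([.5565,-.2121]);yaw=np.radians(-16.86)
ex=np.array([np.cos(yaw),np.sin(yaw)]);ey=np.array([-ex[1],ex[0]])
def st(goal=None):
    o=r.get_obs();R=Ro.from_rotvec(o['orientation']).as_matrix();p=np.array(o['tcp_pos'])
    print('t',round(o['clock'],2),'tcp',p.round(4),'yhead',np.degrees(np.arctan2(R[1,1],R[0,1])).round(1),'tilt',R[:,2].round(3),'F',np.round(o['contact_force'],1),'w',round(o['grip_width'],4),'tips',r.tcp_to_tips,'j',np.round(o['joints'],2))
    d=p[:2]-piv;print('fixture rel pivot mm',(1e3*d@ex).round(1),(1e3*d@ey).round(1))
    if goal is not None: print('tool-frame delta mm',(R.T@(np.array(goal)-p)*1e3).round(1))
    return o,R
E
python3 - <<'E'
from h import *
st([.4529,-.1928,.068])
E
```

```text
t 0.1 tcp [0.2963 0.6059 0.2524] yhead 63.9 tilt [-0.001 -0.002 -1.   ] F [ 0.6  0.4 -0.6] w 0.0856 tips 0.022 j [-1.22  0.48  0.02  1.56 -0.01  1.11 -0.08]
fixture rel pivot mm -486.3 707.4
tool-frame delta mm [-491.5 -648.4  185.5]
```

All keys are required in every row.

>>> step_arm([
  {"rx": 0,"ry": 0,"rz": 0,"dx": -30,"dy": -32,"dz": 0,"gripper": -1},
  {"rx": 0,"ry": 0,"rz": 0,"dx": -30,"dy": -32,"dz": 0,"gripper": -1},
  {"rx": 0,"ry": 0,"rz": 0,"dx": -30,"dy": -32,"dz": 0,"gripper": -1},
  {"rx": 0,"ry": 0,"rz": 0,"dx": -30,"dy": -32,"dz": 0,"gripper": -1},
  {"rx": 0,"ry": 0,"rz": 0,"dx": -30,"dy": -32,"dz": 0,"gripper": -1},
  {"rx": 0,"ry": 0,"rz": 0,"dx": -30,"dy": -32,"dz": 0,"gripper": -1},
  {"rx": 0,"ry": 0,"rz": 0,"dx": -30,"dy": -32,"dz": 0,"gripper": -1},
  {"rx": 0,"ry": 0,"rz": 0,"dx": -30,"dy": -32,"dz": 0,"gripper": -1},
  {"rx": 0,"ry": 0,"rz": 0,"dx": -30,"dy": -32,"dz": 0,"gripper": -1},
  {"rx": 0,"ry": 0,"rz": 0,"dx": -30,"dy": -32,"dz": 0,"gripper": -1},
  {"rx": 0,"ry": 0,"rz": 0,"dx": -30,"dy": -32,"dz": 0,"gripper": -1},
  {"rx": 0,"ry": 0,"rz": 0,"dx": -30,"dy": -32,"dz": 0,"gripper": -1},
  {"rx": 0,"ry": 0,"rz": 0,"dx": -22,"dy": -44,"dz": 0,"gripper": -1},
  {"rx": 0,"ry": 0,"rz": 0,"dx": -22,"dy": -44,"dz": 0,"gripper": -1},
  {"rx": 0,"ry": 0,"rz": 0,"dx": -22,"dy": -44,"dz": 0,"gripper": -1},
  {"rx": 0,"ry": 0,"rz": 0,"dx": -22,"dy": -44,"dz": 0,"gripper": -1},
  {"rx": 0,"ry": 0,"rz": 0,"dx": -22,"dy": -44,"dz": 0,"gripper": -1},
  {"rx": 0,"ry": 0,"rz": 0,"dx": -22,"dy": -44,"dz": 0,"gripper": -1},
], grip_force=20)

```text
clock: 2.35
tcp_pos: [0.4535, -0.1933, 0.2532]
orientation: [-0.708, -3.061, -0.0]
contact_force: [0.6, 0.7, 0.3]
grip_width: -0.0
gripper_force: 0.0
```

>>> step_arm([
  {"rx": 0,"ry": 0,"rz": 10.7,"dx": 0,"dy": 0,"dz": 0,"gripper": -1},
  {"rx": 0,"ry": 0,"rz": 10.7,"dx": 0,"dy": 0,"dz": 0,"gripper": -1},
  {"rx": 0,"ry": 0,"rz": 10.7,"dx": 0,"dy": 0,"dz": 0,"gripper": -1},
  {"rx": 0,"ry": 0,"rz": 10.7,"dx": 0,"dy": 0,"dz": 0,"gripper": -1},
  {"rx": 0,"ry": 0,"rz": 10.7,"dx": 0,"dy": 0,"dz": 0,"gripper": -1},
  {"rx": 0,"ry": 0,"rz": 10.7,"dx": 0,"dy": 0,"dz": 0,"gripper": -1},
  {"rx": 0,"ry": 0,"rz": 10.7,"dx": 0,"dy": 0,"dz": 0,"gripper": -1},
  {"rx": 0,"ry": 0,"rz": 10.7,"dx": 0,"dy": 0,"dz": 0,"gripper": -1},
  {"rx": 0,"ry": 0,"rz": 10.7,"dx": 0,"dy": 0,"dz": 0,"gripper": -1},
  {"rx": 0,"ry": 0,"rz": 10.7,"dx": 0,"dy": 0,"dz": 0,"gripper": -1},
  {"rx": 0,"ry": 0,"rz": 10.7,"dx": 0,"dy": 0,"dz": 0,"gripper": -1},
  {"rx": 0,"ry": 0,"rz": 10.7,"dx": 0,"dy": 0,"dz": 0,"gripper": -1},
  {"rx": 0,"ry": 0,"rz": 10.7,"dx": 0,"dy": 0,"dz": 0,"gripper": -1},
  {"rx": 0,"ry": 0,"rz": 0,"dx": 0,"dy": 0,"dz": 0,"gripper": -1},
])

```text
clock: 4.1
tcp_pos: [0.4536, -0.1916, 0.253]
orientation: [3.115, 0.409, -0.001]
contact_force: [-0.0, 0.2, 0.2]
grip_width: -0.0005
gripper_force: 0.0
```

```bash
python3 - <<'E'
from h import *
st([.4529,-.1928,.068])
cv2.imwrite('pics/w1.png',r.grab_frame('wrist'))
E
```

```text
t 4.1 tcp [ 0.4536 -0.1916  0.253 ] yhead -75.1 tilt [-0.001 -0.    -1.   ] F [-0.   0.2  0.2] w -0.0005 tips 0.022 j [-0.53  0.25  0.95  2.03 -0.24  0.99 -0.77]
fixture rel pivot mm -104.4 -10.2
tool-frame delta mm [ -0.9   1.  185. ]
```

View pics/w1.png

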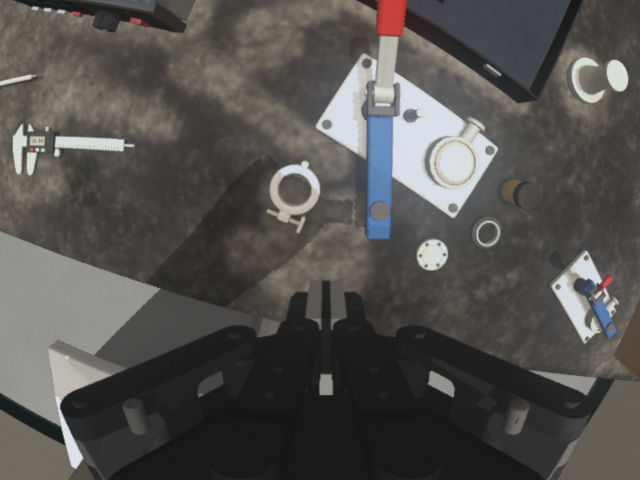

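The wrist view shows the strap parallel to the tool x axis (axis at column 378, tip at row 237), with the finger tips at (325,283). I'll check the camera mount clearance and the shut tip length.

```bash
python3 - <<'E'
from h import *
o,R=st();i=r.camera_info('wrist');Rc=cv2.Rodrigues(i['rvec'])[0];c=-Rc.T@i['tvec']
T=lambda w:(R.T@(w-o['tcp_pos'])*1e3).round(1)
print('cam in tool',T(c),'axis',(R.T@Rc.T[:,2]).round(2))
K=i['mtx']
def wray(u,v):
    a=(u-K[0,2])/K[0,0];b=(v-K[1,2])/K[1,1];t=np.hypot(a,b);s=np.sin(t)/t
    return Rc.T@np.array([a*s,b*s,np.cos(t)])
for uv in [(327,281),(345,281),(308,281),(295,293),(360,293)]:
    d=R.T@wray(*uv);cc=T(c)
    print(uv,[ (cc+d*k/d[2]*1)[:3].round(1).tolist() for k in [22-cc[2],9-cc[2],35-cc[2]]])
for uv,z in [((378,237),.055),((378,211),.062),((454,161),.033)]:
    d=wray(*uv);p=c+d*(z-c[2])/d[2];q=p[:2]-piv;print(p[:2].round(4),'q',np.arctan2(-q@ex,-q@ey).round(3),np.linalg.norm(q).round(4),'fixture',(q@ex).round(4),(q@ey+.045).round(4))
E
```

```text
t 4.15 tcp [ 0.4537 -0.1916  0.2531] yhead -74.9 tilt [-0.001 -0.    -1.   ] F [ 0.4 -0.5  0.2] w -0.0003 tips 0.022 j [-0.53  0.25  0.95  2.03 -0.24  0.99 -0.77]
fixture rel pivot mm -104.3 -10.2
cam in tool [  65.9   -0.6 -120.6] axis [-0.26  0.    0.97]
(327, 281) [[9.9, 0.0, 22.0], [15.0, -0.0, 9.0], [4.8, 0.1, 35.0]]
(345, 281) [[9.9, 7.4, 22.0], [15.0, 6.7, 9.0], [4.8, 8.2, 35.0]]
(308, 281) [[9.9, -7.8, 22.0], [15.0, -7.1, 9.0], [4.8, -8.5, 35.0]]
(295, 293) [[4.5, -13.3, 22.0], [10.1, -12.2, 9.0], [-1.1, -14.5, 35.0]]
(360, 293) [[4.5, 13.8, 22.0], [10.1, 12.5, 9.0], [-1.1, 15.1, 35.0]]
[ 0.4489 -0.2408] q 1.016 0.1114 fixture -0.0947 -0.0136
[ 0.4725 -0.2325] q 1.038 0.0865 fixture -0.0745 0.0011
[ 0.5348 -0.2951] q -0.039 0.0858 fixture 0.0034 -0.0408
```

The shut tips are 22 mm ahead of the TCP and the camera clears the lever. I'll descend beside the strap and approach.

>>> step_arm([
  {"rx": 0,"ry": 0,"rz": 0,"dx": -1,"dy": 0,"dz": 40,"gripper": -1},
  {"rx": 0,"ry": 0,"rz": 0,"dx": 0,"dy": 0,"dz": 40,"gripper": -1},
  {"rx": 0,"ry": 0,"rz": 0,"dx": 0,"dy": 0,"dz": 40,"gripper": -1},
  {"rx": 0,"ry": 0,"rz": 0,"dx": 0,"dy": 0,"dz": 40,"gripper": -1},
  {"rx": 0,"ry": 0,"rz": 0,"dx": 0,"dy": 0,"dz": 25,"gripper": -1},
  {"rx": 0,"ry": 0,"rz": 0,"dx": 0,"dy": 5,"dz": 0,"gripper": -1},
  {"rx": 0,"ry": 0,"rz": 0,"dx": 0,"dy": 5,"dz": 0,"gripper": -1},
  {"rx": 0,"ry": 0,"rz": 0,"dx": 0,"dy": 4,"dz": 0,"gripper": -1},
  {"rx": 0,"ry": 0,"rz": 0,"dx": 0,"dy": 4,"dz": 0,"gripper": -1},
  {"rx": 0,"ry": 0,"rz": 0,"dx": 0,"dy": 0,"dz": 0,"gripper": -1},
])

```text
clock: 5.4
tcp_pos: [0.4579, -0.2099, 0.0687]
orientation: [3.115, 0.406, 0.001]
contact_force: [0.7, 0.5, 0.2]
grip_width: 0.0002
gripper_force: 0.0
```

```bash
python3 - <<'E'
from h import *
o,R=st();print('pivot in tool',(R.T@(np.array([*piv,.068])-o['tcp_pos'])*1e3).round(1))
E
```

```text
t 5.4 tcp [ 0.4579 -0.2099  0.0687] yhead -75.2 tilt [ 0.001 -0.    -1.   ] F [0.7 0.5 0.2] w 0.0002 tips 0.022 j [-0.22  0.57  0.67  2.14 -0.6   0.63 -0.44]
fixture rel pivot mm -95.1 -26.5
pivot in tool [94.8 27.4  0.8]
```

>>> step_arm([
  {"rx": 0,"ry": 0,"rz": -3,"dx": -1.3,"dy": 5,"dz": 0,"gripper": -1},
  {"rx": 0,"ry": 0,"rz": -3,"dx": -1.3,"dy": 5,"dz": 0,"gripper": -1},
  {"rx": 0,"ry": 0,"rz": -3,"dx": -1.3,"dy": 5,"dz": 0,"gripper": -1},
  {"rx": 0,"ry": 0,"rz": -3,"dx": -1.3,"dy": 5,"dz": 0,"gripper": -1},
  {"rx": 0,"ry": 0,"rz": -3,"dx": -1.3,"dy": 5,"dz": 0,"gripper": -1},
  {"rx": 0,"ry": 0,"rz": -3,"dx": -1.3,"dy": 5,"dz": 0,"gripper": -1},
  {"rx": 0,"ry": 0,"rz": -3,"dx": -1.3,"dy": 5,"dz": 0,"gripper": -1},
  {"rx": 0,"ry": 0,"rz": -3,"dx": -1.3,"dy": 5,"dz": 0,"gripper": -1},
  {"rx": 0,"ry": 0,"rz": -3,"dx": -1.3,"dy": 5,"dz": 0,"gripper": -1},
  {"rx": 0,"ry": 0,"rz": -3,"dx": -1.3,"dy": 5,"dz": 0,"gripper": -1},
  {"rx": 0,"ry": 0,"rz": -3,"dx": -1.3,"dy": 5,"dz": 0,"gripper": -1},
  {"rx": 0,"ry": 0,"rz": -3,"dx": -1.3,"dy": 5,"dz": 0,"gripper": -1},
  {"rx": 0,"ry": 0,"rz": 0,"dx": 0,"dy": 0,"dz": 0,"gripper": -1},
])

```text
clock: 7.02
tcp_pos: [0.4749, -0.2679, 0.0683]
orientation: [-2.838, -1.348, 0.0]
contact_force: [-0.0, 0.2, 0.4]
grip_width: -0.0003
gripper_force: 0.1
```

```bash
python3 - <<'E'
from h import *
o,R=st();print('pivot in tool',(R.T@(np.array([*piv,.068])-o['tcp_pos'])*1e3).round(1))
cv2.imwrite('pics/w2.png',r.grab_frame('wrist'))
E
```

```text
t 7.03 tcp [ 0.4749 -0.2679  0.0683] yhead -39.2 tilt [-0.  0. -1.] F [-0.   0.2  0.4] w -0.0003 tips 0.022 j [ 0.02  0.57  0.49  2.03 -0.44  0.64  0.12]
fixture rel pivot mm -61.9 -77.1
pivot in tool [94.8 28.   0.3]
```

View pics/w2.png

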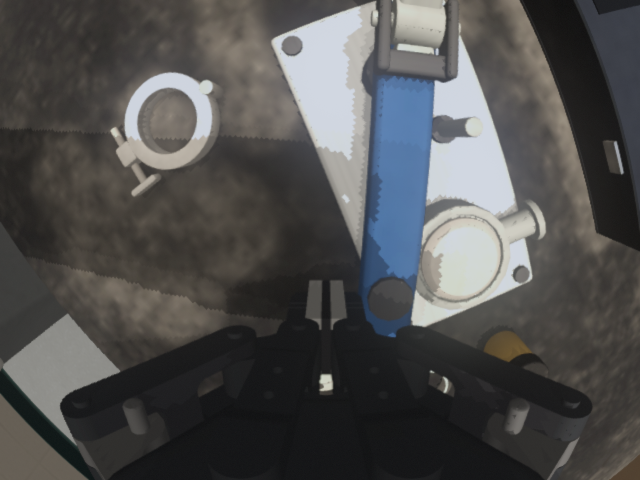

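The strap has followed the finger and its edge lies against the finger at (360,300). It still has about 22° to go to the pin at (455,127). I'll continue and slow near the stop.

>>> step_arm([
  {"rx": 0,"ry": 0,"rz": -3,"dx": -1.3,"dy": 5,"dz": 0,"gripper": -1},
  {"rx": 0,"ry": 0,"rz": -3,"dx": -1.3,"dy": 5,"dz": 0,"gripper": -1},
  {"rx": 0,"ry": 0,"rz": -3,"dx": -1.3,"dy": 5,"dz": 0,"gripper": -1},
  {"rx": 0,"ry": 0,"rz": -3,"dx": -1.3,"dy": 5,"dz": 0,"gripper": -1},
  {"rx": 0,"ry": 0,"rz": -3,"dx": -1.3,"dy": 5,"dz": 0,"gripper": -1},
  {"rx": 0,"ry": 0,"rz": -3,"dx": -1.3,"dy": 5,"dz": 0,"gripper": -1},
  {"rx": 0,"ry": 0,"rz": -1.5,"dx": -0.6,"dy": 2.5,"dz": 0,"gripper": -1},
  {"rx": 0,"ry": 0,"rz": 0,"dx": 0,"dy": 0,"dz": 0,"gripper": -1},
])

```text
clock: 8.07
tcp_pos: [0.4984, -0.2916, 0.0683]
orientation: [-2.569, -1.808, 0.0]
contact_force: [-1.4, 0.3, -0.4]
grip_width: -0.0001
gripper_force: 0.4
```

```bash
cat >>h.py <<'E'
def strapq():
    o,R=st();f=r.grab_frame('wrist');i=r.camera_info('wrist');Rc=cv2.Rodrigues(i['rvec'])[0];c=-Rc.T@i['tvec'];K=i['mtx']
    hs=cv2.cvtColor(f,cv2.COLOR_BGR2HSV);m=((hs[...,0]>95)&(hs[...,0]<125)&(hs[...,1]>110)&(hs[...,2]>60))
    a,_,mm=max(comps(m),key=lambda t:t[0])
    v,u=np.nonzero(mm);x=(u-K[0,2])/K[0,0];y=(v-K[1,2])/K[1,1];t=np.hypot(x,y)+1e-9;s=np.sin(t)/t
    d=np.c_[x*s,y*s,np.cos(t)]@Rc;P=(c+d*((.058-c[2])/d[:,2])[:,None])[:,:2]-piv
    P=np.c_[P@ex,P@ey]*1e3
    print('area',a)
    for lo in range(-100,-10,15):
        s=P[(P[:,1]>lo)&(P[:,1]<lo+15)]
        if len(s)>30: print('y',lo+7.5,'x 2/98%',np.percentile(s[:,0],[2,98]).round(1))
    return f
E
python3 - <<'E'
from h import *
cv2.imwrite('pics/w3.png',strapq())
E
```

```text
t 8.07 tcp [ 0.4984 -0.2916  0.0683] yhead -19.7 tilt [-0.  0. -1.] F [-1.4  0.3 -0.4] w -0.0001 tips 0.022 j [ 0.12  0.59  0.4   1.95 -0.36  0.67  0.4 ]
fixture rel pivot mm -32.5 -92.9
area 10521
y -92.5 x 2/98% [-17.2   0.4]
y -77.5 x 2/98% [-16.8   2.9]
y -62.5 x 2/98% [-14.2   4.5]
y -47.5 x 2/98% [-11.1   6. ]
y -32.5 x 2/98% [-10.8   7.8]
y -17.5 x 2/98% [-10.    9.3]
```

>>> step_arm([
  {"rx": 0,"ry": 0,"rz": -1.5,"dx": -0.6,"dy": 2.5,"dz": 0,"gripper": -1},
  {"rx": 0,"ry": 0,"rz": -1.4,"dx": -0.5,"dy": 2.3,"dz": 0,"gripper": -1},
  {"rx": 0,"ry": 0,"rz": 0,"dx": 0,"dy": 1.5,"dz": 0,"gripper": -1},
  {"rx": 0,"ry": 0,"rz": 0,"dx": 0,"dy": 0,"dz": 0,"gripper": -1},
])

```text
clock: 8.62
tcp_pos: [0.5044, -0.2947, 0.0683]
orientation: [2.521, 1.874, 0.0]
contact_force: [-1.8, -0.7, 0.1]
grip_width: 0.0002
gripper_force: 0.4
```

>>> step_arm([
  {"rx": 0,"ry": 0,"rz": 0,"dx": 0,"dy": 1,"dz": 0,"gripper": -1},
  {"rx": 0,"ry": 0,"rz": 0,"dx": 0,"dy": 1,"dz": 0,"gripper": -1},
  {"rx": 0,"ry": 0,"rz": 0,"dx": 0,"dy": 0,"dz": 0,"gripper": -1},
])

```text
clock: 9.0
tcp_pos: [0.5062, -0.2953, 0.0683]
orientation: [2.521, 1.874, 0.0]
contact_force: [-1.5, -1.2, 0.1]
grip_width: -0.0
gripper_force: 0.6
```

```bash
python3 - <<'E'
from h import *
cv2.imwrite('pics/w4.png',strapq())
E
```

```text
t 9.0 tcp [ 0.5062 -0.2953  0.0683] yhead -16.8 tilt [ 0. -0. -1.] F [-1.5 -1.2  0.1] w -0.0 tips 0.022 j [ 0.13  0.6   0.39  1.93 -0.35  0.68  0.44]
fixture rel pivot mm -24.0 -94.2
area 9554
y -92.5 x 2/98% [-9.1  9.3]
y -77.5 x 2/98% [-9.5  9.7]
y -62.5 x 2/98% [-8.  10.1]
y -47.5 x 2/98% [-6.6 10.2]
y -32.5 x 2/98% [-7.8 10.7]
y -17.5 x 2/98% [-8.2 10.9]
```

>>> step_arm([
  {"rx": 0,"ry": 0,"rz": 0,"dx": 0,"dy": 1,"dz": 0,"gripper": -1},
  {"rx": 0,"ry": 0,"rz": 0,"dx": 0,"dy": 0,"dz": 0,"gripper": -1},
])

```text
clock: 9.3
tcp_pos: [0.5071, -0.2956, 0.0683]
orientation: [2.521, 1.874, 0.0]
contact_force: [-1.5, -0.5, 0.5]
grip_width: -0.0001
gripper_force: 0.6
```

>>> step_arm([
  {"rx": 0,"ry": 0,"rz": 0,"dx": 0,"dy": 0.7,"dz": 0,"gripper": -1},
  {"rx": 0,"ry": 0,"rz": 0,"dx": 0,"dy": 0,"dz": 0,"gripper": -1},
])

```text
clock: 9.55
tcp_pos: [0.5077, -0.2958, 0.0683]
orientation: [2.521, 1.874, -0.0]
contact_force: [-2.4, -0.9, -0.2]
grip_width: 0.0001
gripper_force: 0.6
```

>>> step_arm([
  {"rx": 0,"ry": 0,"rz": 0,"dx": 0,"dy": 0.7,"dz": 0,"gripper": -1},
  {"rx": 0,"ry": 0,"rz": 0,"dx": 0,"dy": 0,"dz": 0,"gripper": -1},
])

```text
clock: 9.8
tcp_pos: [0.5081, -0.2959, 0.0682]
orientation: [-2.521, -1.874, 0.0]
contact_force: [-1.9, -0.4, 1.5]
grip_width: 0.0001
gripper_force: 1.1
```

>>> step_arm([
  {"rx": 0,"ry": 0,"rz": 0,"dx": 0,"dy": 0.7,"dz": 0,"gripper": -1},
  {"rx": 0,"ry": 0,"rz": 0,"dx": 0,"dy": 0,"dz": 0,"gripper": -1},
])

```text
clock: 10.05
tcp_pos: [0.5085, -0.2961, 0.0681]
orientation: [-2.521, -1.873, 0.001]
contact_force: [-3.4, -0.8, 0.9]
grip_width: -0.0001
gripper_force: 1.8
```

```bash
python3 - <<'E'
from h import *
cv2.imwrite('pics/w5.png',strapq())
E
```

```text
t 10.05 tcp [ 0.5085 -0.2961  0.0681] yhead -16.8 tilt [-0.001  0.    -1.   ] F [-3.4 -0.8  0.9] w -0.0001 tips 0.022 j [ 0.13  0.6   0.39  1.92 -0.35  0.68  0.44]
fixture rel pivot mm -21.5 -94.3
area 9498
y -77.5 x 2/98% [-7.7 11.3]
y -62.5 x 2/98% [-6.6 11.5]
y -47.5 x 2/98% [-5.7 10.2]
y -32.5 x 2/98% [-6.3 11.5]
y -17.5 x 2/98% [-7.5 11.5]
```

View pics/w5.png

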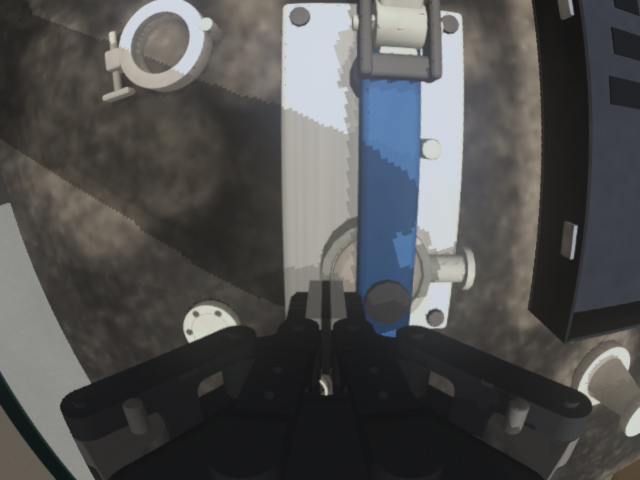

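The strap lies over the cap, with its edge touching the pin at (430,149), and the TCP is lagging the commands with force rising. I'll press slightly more to be sure, then back off and rise.

>>> step_arm([
  {"rx": 0,"ry": 0,"rz": 0,"dx": 0,"dy": 1,"dz": 0,"gripper": -1},
  {"rx": 0,"ry": 0,"rz": 0,"dx": 0,"dy": 1,"dz": 0,"gripper": -1},
  {"rx": 0,"ry": 0,"rz": 0,"dx": 0,"dy": 0,"dz": 0,"gripper": -1},
])

```text
clock: 10.48
tcp_pos: [0.5095, -0.2966, 0.0679]
orientation: [-2.52, -1.872, 0.002]
contact_force: [-6.5, 0.4, 2.2]
grip_width: -0.0
gripper_force: 3.3
```

>>> step_arm([
  {"rx": 0,"ry": 0,"rz": 0,"dx": 0,"dy": -3,"dz": 0,"gripper": -1},
  {"rx": 0,"ry": 0,"rz": 0,"dx": 0,"dy": -10,"dz": 0,"gripper": -1},
  {"rx": 0,"ry": 0,"rz": 0,"dx": 0,"dy": -10,"dz": 0,"gripper": -1},
  {"rx": 0,"ry": 0,"rz": 0,"dx": 0,"dy": 0,"dz": -40,"gripper": -1},
  {"rx": 0,"ry": 0,"rz": 0,"dx": 0,"dy": 0,"dz": -40,"gripper": -1},
  {"rx": 0,"ry": 0,"rz": 0,"dx": 0,"dy": 0,"dz": -40,"gripper": -1},
  {"rx": 0,"ry": 0,"rz": 0,"dx": 0,"dy": 0,"dz": 0,"gripper": -1},
])

```text
clock: 11.35
tcp_pos: [0.4907, -0.291, 0.1916]
orientation: [2.517, 1.871, 0.007]
contact_force: [0.4, -0.5, 0.5]
grip_width: -0.0003
gripper_force: 0.0
```

```bash
python3 - <<'E'
from h import *
cv2.imwrite('pics/w6.png',strapq())
f=r.grab_frame('top');h=cv2.cvtColor(f[170:280,300:430],cv2.COLOR_BGR2HSV)
m=((h[...,0]<8)|(h[...,0]>172))&(h[...,1]>150)&(h[...,2]>80)
for a,c,mm in comps(m,(300,170)):
    q=onz('top',c,.117)-piv;print('red',a,c.round(1),(q@ex*1e3).round(1),(q@ey*1e3).round(1))
g=piv+.055*ey
st([*g,.188])
E
```

```text
t 11.35 tcp [ 0.4907 -0.291   0.1916] yhead -16.8 tilt [ 0.007 -0.002 -1.   ] F [ 0.4 -0.5  0.5] w -0.0003 tips 0.022 j [ 0.05  0.4   0.48  1.9  -0.24  0.89  0.36]
fixture rel pivot mm -40.1 -94.6
area 490
y -92.5 x 2/98% [-8.   7.8]
red 98 [320.6 206.3] 0.1 65.6
t 11.45 tcp [ 0.4889 -0.2897  0.1884] yhead -16.7 tilt [ 0.001  0.    -1.   ] F [-0.8 -0.   0.1] w 0.0002 tips 0.022 j [ 0.05  0.4   0.48  1.9  -0.24  0.89  0.36]
fixture rel pivot mm -42.2 -93.8
tool-frame delta mm [148.7  42.5   0.5]
```

The lever's red handle lies on the fixture axis (x = 0.1 mm), so the strap is at its stop. Next I'll move above the handle.

>>> step_arm([
  {"rx": 0,"ry": 0,"rz": 0,"dx": 0,"dy": 0,"dz": -15,"gripper": -1},
  {"rx": 0,"ry": 0,"rz": 0,"dx": 30,"dy": 8.5,"dz": 0,"gripper": -1},
  {"rx": 0,"ry": 0,"rz": 0,"dx": 30,"dy": 8.5,"dz": 0,"gripper": -1},
  {"rx": 0,"ry": 0,"rz": 0,"dx": 30,"dy": 8.5,"dz": 0,"gripper": -1},
  {"rx": 0,"ry": 0,"rz": 0,"dx": 30,"dy": 8.5,"dz": 0,"gripper": -1},
  {"rx": 0,"ry": 0,"rz": 0,"dx": 26,"dy": 8.5,"dz": 0,"gripper": -1},
  {"rx": 0,"ry": 0,"rz": 0,"dx": 0,"dy": 0,"dz": 25,"gripper": -1},
  {"rx": 0,"ry": 0,"rz": 0,"dx": 0,"dy": 0,"dz": 15,"gripper": -1},
  {"rx": 0,"ry": 0,"rz": 0,"dx": 0,"dy": 0,"dz": 0,"gripper": -1},
])

```text
clock: 12.58
tcp_pos: [0.5705, -0.1628, 0.162]
orientation: [-2.521, -1.872, 0.004]
contact_force: [-0.5, -0.9, 0.4]
grip_width: 0.0
gripper_force: 0.0
```

```bash
python3 - <<'E'
from h import *
st([*(piv+.052*ey),.150])
cv2.imwrite('pics/s2.png',cv2.resize(r.grab_frame('scene')[180:320,260:430],None,fx=4,fy=4,interpolation=cv2.INTER_CUBIC))
E
```

```text
t 12.57 tcp [ 0.5705 -0.1628  0.162 ] yhead -16.8 tilt [-0.003  0.    -1.   ] F [-0.5 -0.9  0.4] w 0.0 tips 0.022 j [-0.16  0.47  0.43  1.86 -0.25  0.86  0.11]
fixture rel pivot mm -0.9 51.2
tool-frame delta mm [ 0.8  0.9 12. ]
```

View pics/s2.png

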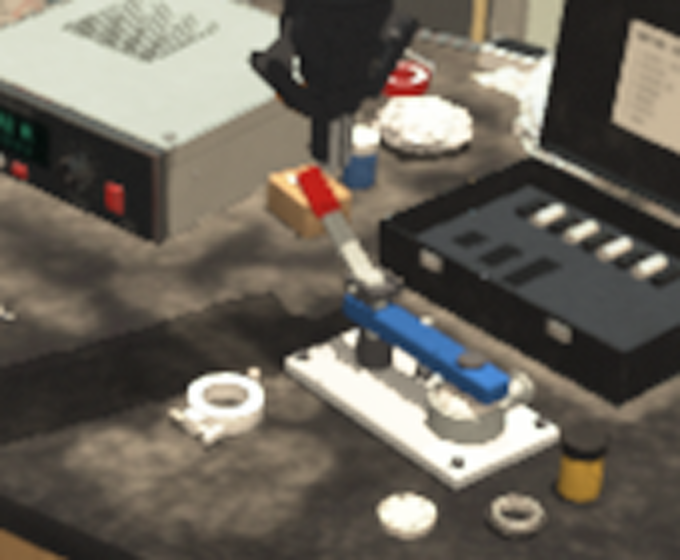

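The strap lies over the port and the fingers stand just above the red handle at (318,188). I'll press along the arc.

>>> step_arm([
  {"rx": 0,"ry": 0,"rz": 0,"dx": 0.8,"dy": 1,"dz": 5,"gripper": -1},
  {"rx": 0,"ry": 0,"rz": 0,"dx": 0,"dy": 0,"dz": 6,"gripper": -1},
  {"rx": 0,"ry": 0,"rz": 0,"dx": 4,"dy": 0,"dz": 4.8,"gripper": -1},
  {"rx": 0,"ry": 0,"rz": 0,"dx": 3.7,"dy": 0,"dz": 5.1,"gripper": -1},
  {"rx": 0,"ry": 0,"rz": 0,"dx": 3.2,"dy": 0,"dz": 5.4,"gripper": -1},
  {"rx": 0,"ry": 0,"rz": 0,"dx": 2.9,"dy": 0,"dz": 5.7,"gripper": -1},
  {"rx": 0,"ry": 0,"rz": 0,"dx": 0,"dy": 0,"dz": 0,"gripper": -1},
])

```text
clock: 13.5
tcp_pos: [0.5769, -0.1485, 0.1308]
orientation: [-2.521, -1.874, 0.001]
contact_force: [-0.4, 0.4, 0.1]
grip_width: 0.0001
gripper_force: 0.0
```

>>> step_arm([
  {"rx": 0,"ry": 0,"rz": 0,"dx": 2.5,"dy": 0,"dz": 5.8,"gripper": -1},
  {"rx": 0,"ry": 0,"rz": 0,"dx": 2,"dy": 0,"dz": 6,"gripper": -1},
  {"rx": 0,"ry": 0,"rz": 0,"dx": 1.6,"dy": 0,"dz": 6.2,"gripper": -1},
  {"rx": 0,"ry": 0,"rz": 0,"dx": 1.2,"dy": 0,"dz": 6.3,"gripper": -1},
  {"rx": 0,"ry": 0,"rz": 0,"dx": 0,"dy": 0,"dz": 0,"gripper": -1},
])

```text
clock: 14.12
tcp_pos: [0.5786, -0.1418, 0.1063]
orientation: [-2.521, -1.874, 0.002]
contact_force: [-0.1, -0.1, 0.1]
grip_width: -0.0
gripper_force: 0.0
```

```bash
python3 - <<'E'
from h import *
st()
E
```

```text
t 14.12 tcp [ 0.5786 -0.1418  0.1063] yhead -16.7 tilt [-0.001 -0.    -1.   ] F [-0.1 -0.1  0.1] w -0.0 tips 0.022 j [-0.16  0.55  0.4   1.89 -0.3   0.76  0.11]
fixture rel pivot mm 0.8 73.7
```

There is no force reading; I need to look.

```bash
python3 - <<'E'
from h import *
a=r.grab_frame('scene')[180:310,260:400];b=r.grab_frame('wrist')[0:400,120:520]
cv2.imwrite('pics/m1.png',np.hstack([cv2.resize(a,(400,400),interpolation=cv2.INTER_CUBIC),b]))
E
```

```text
(no output)
```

View pics/m1.png

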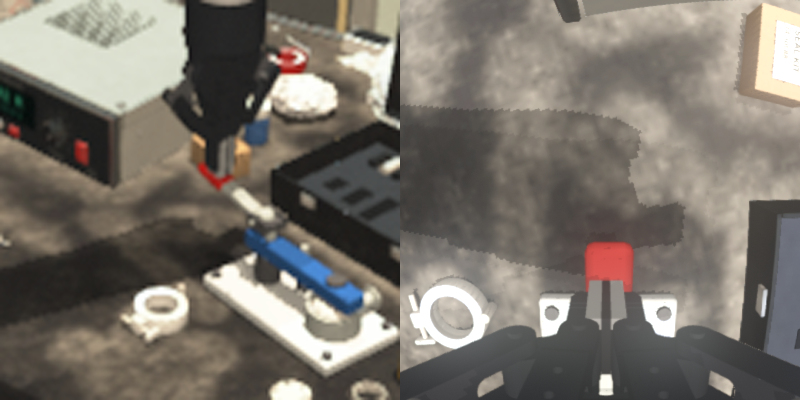

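The left half shows the lever partly down with the fingertips on the red handle. The right half shows the handle's end at about (608,262), centred under the fingers. I'll carry on down.

>>> step_arm([
  {"rx": 0,"ry": 0,"rz": 0,"dx": 0,"dy": -0.8,"dz": 5,"gripper": -1},
  {"rx": 0,"ry": 0,"rz": 0,"dx": 0,"dy": 0,"dz": 5,"gripper": -1},
  {"rx": 0,"ry": 0,"rz": 0,"dx": 0,"dy": 0,"dz": 3,"gripper": -1},
  {"rx": 0,"ry": 0,"rz": 0,"dx": 0,"dy": 0,"dz": 0,"gripper": -1},
])

```text
clock: 14.72
tcp_pos: [0.5786, -0.1413, 0.0943]
orientation: [-2.521, -1.874, -0.001]
contact_force: [-0.3, 2.2, 5.5]
grip_width: -0.0005
gripper_force: 2.7
```

>>> step_arm([
  {"rx": 0,"ry": 0,"rz": 0,"dx": 0,"dy": 0,"dz": 2,"gripper": -1},
  {"rx": 0,"ry": 0,"rz": 0,"dx": 0,"dy": 0,"dz": 0,"gripper": -1},
])

```text
clock: 14.98
tcp_pos: [0.579, -0.1412, 0.0933]
orientation: [2.521, 1.874, 0.003]
contact_force: [-2.1, 2.7, 14.1]
grip_width: -0.0
gripper_force: 7.2
```

>>> step_arm([
  {"rx": 0,"ry": 0,"rz": 0,"dx": 0,"dy": 0,"dz": 2,"gripper": -1},
  {"rx": 0,"ry": 0,"rz": 0,"dx": 0,"dy": 0,"dz": 0,"gripper": -1},
])

```text
clock: 15.22
tcp_pos: [0.5805, -0.1415, 0.0927]
orientation: [2.52, 1.873, 0.007]
contact_force: [-2.2, 3.1, 22.2]
grip_width: 0.0003
gripper_force: 10.9
```

The force rises steeply and the motion stalls with the tips at about 71 mm, which fits a level lever at its stop. I'll release and check.

>>> step_arm([
  {"rx": 0,"ry": 0,"rz": 0,"dx": 0,"dy": 0,"dz": -8,"gripper": -1},
  {"rx": 0,"ry": 0,"rz": 0,"dx": 0,"dy": 0,"dz": -30,"gripper": -1},
  {"rx": 0,"ry": 0,"rz": 0,"dx": 0,"dy": 0,"dz": -50,"gripper": -1},
  {"rx": 0,"ry": 0,"rz": 0,"dx": -40,"dy": -20,"dz": -40,"gripper": -1},
  {"rx": 0,"ry": 0,"rz": 0,"dx": -60,"dy": 0,"dz": 0,"gripper": -1},
  {"rx": 0,"ry": 0,"rz": 0,"dx": -60,"dy": 0,"dz": 0,"gripper": -1},
  {"rx": 0,"ry": 0,"rz": 0,"dx": -60,"dy": 0,"dz": 0,"gripper": -1},
  {"rx": 0,"ry": 0,"rz": 0,"dx": 0,"dy": 0,"dz": 0,"gripper": -1},
  {"rx": 0,"ry": 0,"rz": 0,"dx": 0,"dy": 0,"dz": 0,"gripper": -1},
])

```text
clock: 16.35
tcp_pos: [0.495, -0.3463, 0.2173]
orientation: [-2.521, -1.872, 0.001]
contact_force: [0.9, 0.7, -0.3]
grip_width: -0.0001
gripper_force: 0.0
```

```bash
python3 - <<'E'
from h import *
st()
fs=r.grab_frame('scene');ft=r.grab_frame('top');fw=r.grab_frame('wrist')
def red(f,x0,y0,x1,y1):
    h=cv2.cvtColor(f[y0:y1,x0:x1],cv2.COLOR_BGR2HSV)
    return max(comps(((h[...,0]<8)|(h[...,0]>172))&(h[...,1]>140)&(h[...,2]>70),(x0,y0)),key=lambda t:t[0])[:2]
s=red(fs,300,205,372,290);t=red(ft,290,180,345,230);print(s,t)
c1,d1=ray('scene',s[1]);c2,d2=ray('top',t[1])
k=np.linalg.lstsq(np.c_[d1,-d2],c2-c1,rcond=None)[0];P=(c1+d1*k[0]+c2+d2*k[1])/2
q=P[:2]-piv;print('red centre fixture rel pivot',(q@ex*1e3).round(1),(q@ey*1e3).round(1),'z',P[2].round(4))
for nm,f in(('scene',fs),('top',ft)):
  print(nm,'expect level',proj(nm,[[*(piv+.08*ey),.068]]).round(1),[*(proj(nm,[[*(piv+(.01+.07*np.cos(a))*ey),.065+.07*np.sin(a)] for a in(.1,.2)]).round(1))])
a=fs[200:320,280:420];b=ft[180:270,300:410]
cv2.imwrite('pics/m2.png',np.hstack([cv2.resize(a,(400,343),interpolation=cv2.INTER_CUBIC),cv2.resize(b,(400,343),interpolation=cv2.INTER_CUBIC)]))
E
```

```text
t 16.35 tcp [ 0.495  -0.3463  0.2173] yhead -16.8 tilt [-0.001  0.001 -1.   ] F [ 0.9  0.7 -0.3] w -0.0001 tips 0.022 j [ 0.12  0.43  0.51  1.79 -0.25  0.98  0.44]
fixture rel pivot mm -19.9 -146.2
(np.int32(63), array([334.47619048, 238.77777778])) (np.int32(105), array([314.85714286, 206.58095238]))
red centre fixture rel pivot 2.0 81.8 z 0.0695
scene expect level [[334.3 239.7]] [array([334.4, 238.5]), array([334.7, 236.4])]
top expect level [[315.3 207.6]] [array([315.4, 207.4]), array([315.8, 207.1])]
```

View pics/m2.png

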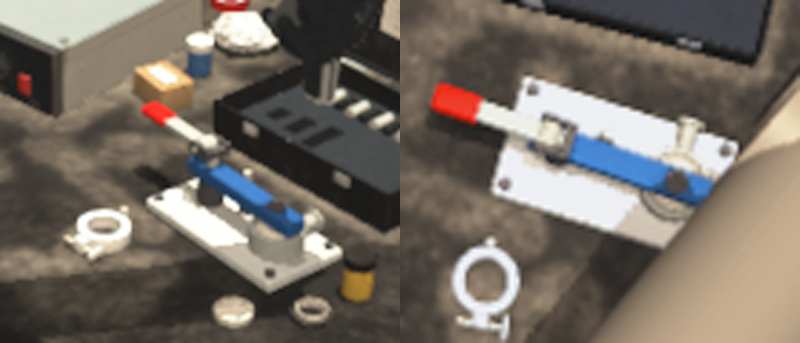

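The handle looks level on the fixture axis and the port side looks undisturbed. To confirm full travel, I'll measure how far the strap sank between the scene frames; it should be 5 mm.

```bash
python3 - <<'E'
from h import *
a=cv2.imread('pics/s2.png').astype(np.float32);f=r.grab_frame('scene')
b=cv2.resize(f[180:320,260:430],None,fx=4,fy=4,interpolation=cv2.INTER_CUBIC)
def cen(im):
    h=cv2.cvtColor(im.astype(np.uint8),cv2.COLOR_BGR2HSV)
    m=(h[...,0]>95)&(h[...,0]<125)&(h[...,1]>120)&(h[...,2]>60);m[:270]=0
    A,c,mm=max(comps(m),key=lambda t:t[0]);ys,xs=np.nonzero(mm)
    return A,c/4,[[round(np.percentile(ys[abs(xs-x)<6],p)/4,2) for p in(3,97)] for x in(400,430,450,490)]
print(cen(a));print(cen(b))
p=proj('scene',[[*(piv-.06*ey),.058],[*(piv-.06*ey),.053]]);print('5mm shift px',p[1]-p[0])
# port / bystanders: phase shift of lower crop
g=lambda i:cv2.cvtColor(i.astype(np.uint8),cv2.COLOR_BGR2GRAY).astype(np.float32)
t=g(a)[480:550,360:560];m=cv2.matchTemplate(g(b),t,cv2.TM_CCOEFF_NORMED);print('flange/ring shift',np.array(cv2.minMaxLoc(m)[3])-[360,480],m.max())
E
```

```text
(np.int32(5082), array([107.20218418,  87.02553129]), [[np.float64(77.11), np.float64(86.25)], [np.float64(82.25), np.float64(91.75)], [np.float64(84.9), np.float64(94.75)], [np.float64(91.46), np.float64(100.0)]])
(np.int32(5137), array([106.46033677,  88.37171501]), [[np.float64(78.3), np.float64(88.0)], [np.float64(84.0), np.float64(93.5)], [np.float64(87.0), np.float64(96.76)], [np.float64(93.5), np.float64(101.75)]])
5mm shift px [-0.11753819  1.65517893]
flange/ring shift [0 1] 0.95617807
```

The strap sank about 5 mm, so the lever is fully down. However, the handle reads about 2 mm to the side and the TCP drifted sideways during the press, so the strap may have turned about 0.02 rad off its pin. I'll push it gently back to the earlier contact position at the stop (TCP x about -21.5 mm from the pivot).

>>> step_arm([
  {"rx": 0,"ry": 0,"rz": 0,"dx": 26,"dy": -13,"dz": 0,"gripper": -1},
  {"rx": 0,"ry": 0,"rz": 0,"dx": 26,"dy": -13,"dz": 0,"gripper": -1},
  {"rx": 0,"ry": 0,"rz": 0,"dx": 0,"dy": 0,"dz": 0,"gripper": -1},
  {"rx": 0,"ry": 0,"rz": 0,"dx": 0,"dy": 0,"dz": 40,"gripper": -1},
  {"rx": 0,"ry": 0,"rz": 0,"dx": 0,"dy": 0,"dz": 40,"gripper": -1},
  {"rx": 0,"ry": 0,"rz": 0,"dx": 0,"dy": 0,"dz": 40,"gripper": -1},
  {"rx": 0,"ry": 0,"rz": 0,"dx": 0,"dy": 0,"dz": 32,"gripper": -1},
  {"rx": 0,"ry": 0,"rz": 0,"dx": 0,"dy": 5,"dz": 0,"gripper": -1},
  {"rx": 0,"ry": 0,"rz": 0,"dx": 0,"dy": 5,"dz": 0,"gripper": -1},
  {"rx": 0,"ry": 0,"rz": 0,"dx": 0,"dy": 5,"dz": 0,"gripper": -1},
  {"rx": 0,"ry": 0,"rz": 0,"dx": 0,"dy": 0,"dz": 0,"gripper": -1},
  {"rx": 0,"ry": 0,"rz": 0,"dx": 0,"dy": 0,"dz": 0,"gripper": -1},
])

```text
clock: 18.05
tcp_pos: [0.5003, -0.2936, 0.0665]
orientation: [2.521, 1.874, 0.001]
contact_force: [-1.1, -0.3, -0.0]
grip_width: -0.0002
gripper_force: 0.0
```

```bash
python3 - <<'E'
from h import *
strapq()
E
```

```text
t 18.05 tcp [ 0.5003 -0.2936  0.0665] yhead -16.8 tilt [ 0.001 -0.    -1.   ] F [-1.1 -0.3 -0. ] w -0.0002 tips 0.022 j [ 0.12  0.6   0.4   1.95 -0.36  0.67  0.45]
fixture rel pivot mm -30.1 -94.3
area 10513
y -92.5 x 2/98% [-12.2   6.5]
y -77.5 x 2/98% [-11.    7.3]
y -62.5 x 2/98% [-9.5  8. ]
y -47.5 x 2/98% [-8.1  8.4]
y -32.5 x 2/98% [-9.3  8.8]
y -17.5 x 2/98% [-9.2  9.2]
```

The strap is indeed about 0.035 rad off the pin. I'll push it back.

>>> step_arm([
  {"rx": 0,"ry": 0,"rz": 0,"dx": 0,"dy": 2.5,"dz": 0,"gripper": -1},
  {"rx": 0,"ry": 0,"rz": 0,"dx": 0,"dy": 1.5,"dz": 0,"gripper": -1},
  {"rx": 0,"ry": 0,"rz": 0,"dx": 0,"dy": 1.5,"dz": 0,"gripper": -1},
  {"rx": 0,"ry": 0,"rz": 0,"dx": 0,"dy": 1,"dz": 0,"gripper": -1},
  {"rx": 0,"ry": 0,"rz": 0,"dx": 0,"dy": 0,"dz": 0,"gripper": -1},
])

```text
clock: 18.73
tcp_pos: [0.5057, -0.2953, 0.0657]
orientation: [-2.521, -1.873, 0.001]
contact_force: [-1.2, 1.1, 0.1]
grip_width: 0.0001
gripper_force: 1.2
```

>>> step_arm([
  {"rx": 0,"ry": 0,"rz": 0,"dx": 0,"dy": 1,"dz": 0,"gripper": -1},
  {"rx": 0,"ry": 0,"rz": 0,"dx": 0,"dy": 1,"dz": 0,"gripper": -1},
  {"rx": 0,"ry": 0,"rz": 0,"dx": 0,"dy": 0,"dz": 0,"gripper": -1},
])

```text
clock: 19.1
tcp_pos: [0.5079, -0.2961, 0.0659]
orientation: [-2.521, -1.873, 0.001]
contact_force: [-4.2, 0.8, -0.2]
grip_width: -0.0001
gripper_force: 1.5
```

```bash
python3 - <<'E'
from h import *
strapq()
E
```

```text
t 19.1 tcp [ 0.5079 -0.2961  0.0659] yhead -16.8 tilt [-0.001  0.    -1.   ] F [-4.2  0.8 -0.2] w -0.0001 tips 0.022 j [ 0.12  0.61  0.4   1.93 -0.36  0.68  0.45]
fixture rel pivot mm -22.1 -94.5
area 9373
y -77.5 x 2/98% [-8.4  9.9]
y -62.5 x 2/98% [-7.3 10.1]
y -47.5 x 2/98% [-6.5  9.6]
y -32.5 x 2/98% [-7.2 10.3]
y -17.5 x 2/98% [-8.  10.3]
```

>>> step_arm([
  {"rx": 0,"ry": 0,"rz": 0,"dx": 0,"dy": 1,"dz": 0,"gripper": -1},
  {"rx": 0,"ry": 0,"rz": 0,"dx": 0,"dy": 0,"dz": 0,"gripper": -1},
])

```text
clock: 19.4
tcp_pos: [0.5086, -0.2964, 0.0658]
orientation: [-2.521, -1.873, 0.001]
contact_force: [-4.7, -0.5, 1.2]
grip_width: -0.0001
gripper_force: 2.3
```

>>> step_arm([
  {"rx": 0,"ry": 0,"rz": 0,"dx": 0,"dy": 1,"dz": 0,"gripper": -1},
  {"rx": 0,"ry": 0,"rz": 0,"dx": 0,"dy": 0,"dz": 0,"gripper": -1},
])

```text
clock: 19.65
tcp_pos: [0.5091, -0.2966, 0.0657]
orientation: [-2.521, -1.872, 0.002]
contact_force: [-6.5, 0.3, 0.8]
grip_width: 0.0
gripper_force: 3.0
```

This is the same stall position and force as at the stop earlier. I'll retreat and check numerically.

>>> step_arm([
  {"rx": 0,"ry": 0,"rz": 0,"dx": 0,"dy": -4,"dz": 0,"gripper": -1},
  {"rx": 0,"ry": 0,"rz": 0,"dx": 0,"dy": -12,"dz": 0,"gripper": -1},
  {"rx": 0,"ry": 0,"rz": 0,"dx": 0,"dy": 0,"dz": 0,"gripper": -1},
])

```text
clock: 20.02
tcp_pos: [0.4944, -0.2917, 0.0662]
orientation: [2.522, 1.874, 0.001]
contact_force: [0.2, 1.2, -0.5]
grip_width: 0.0003
gripper_force: 0.0
```

```bash
python3 - <<'E'
from h import *
strapq()
E
```

```text
t 20.02 tcp [ 0.4944 -0.2917  0.0662] yhead -16.8 tilt [ 0.  0. -1.] F [ 0.2  1.2 -0.5] w 0.0003 tips 0.022 j [ 0.12  0.59  0.4   1.96 -0.36  0.66  0.46]
fixture rel pivot mm -36.4 -94.2
area 9510
y -77.5 x 2/98% [-7.8  9.1]
y -62.5 x 2/98% [-8.1 10.3]
y -47.5 x 2/98% [-5.9 10.3]
y -32.5 x 2/98% [-8.1 10.4]
y -17.5 x 2/98% [-7.9 10.2]
```

>>> step_arm([
  {"rx": 0,"ry": 0,"rz": 0,"dx": 0,"dy": -5,"dz": 0,"gripper": -1},
  {"rx": 0,"ry": 0,"rz": 0,"dx": 0,"dy": 0,"dz": -40,"gripper": -1},
  {"rx": 0,"ry": 0,"rz": 0,"dx": 0,"dy": 0,"dz": -50,"gripper": -1},
  {"rx": 0,"ry": 0,"rz": 0,"dx": 0,"dy": 0,"dz": -50,"gripper": -1},
  {"rx": 0,"ry": 0,"rz": 0,"dx": 0,"dy": 0,"dz": 0,"gripper": -1},
  {"rx": 0,"ry": 0,"rz": 0,"dx": 0,"dy": 0,"dz": 0,"gripper": -1},
])

```text
clock: 20.82
tcp_pos: [0.4899, -0.2901, 0.2057]
orientation: [-2.521, -1.874, -0.001]
contact_force: [0.2, -0.1, -0.1]
grip_width: -0.0
gripper_force: 0.0
```

```bash
python3 - <<'E'
from h import *
fs=r.grab_frame('scene');ft=r.grab_frame('top')
def red(f,x0,y0,x1,y1):
    h=cv2.cvtColor(f[y0:y1,x0:x1],cv2.COLOR_BGR2HSV)
    return max(comps(((h[...,0]<8)|(h[...,0]>172))&(h[...,1]>140)&(h[...,2]>70),(x0,y0)),key=lambda t:t[0])[:2]
s=red(fs,300,205,372,290);t=red(ft,290,180,345,230);print(s,t)
q=onz('top',t[1],.066)-piv;print((q@ex*1e3).round(1),(q@ey*1e3).round(1));st()
E
```

```text
(np.int32(63), array([333.95238095, 239.0952381 ])) (np.int32(107), array([314.70093458, 207.40186916]))
0.3 81.7
t 20.93 tcp [ 0.4893 -0.29    0.2046] yhead -16.8 tilt [-0.002  0.001 -1.   ] F [-0.8 -0.8 -1.1] w -0.0005 tips 0.022 j [ 0.02  0.39  0.51  1.89 -0.23  0.93  0.36]
fixture rel pivot mm -41.7 -94.0
```

```bash
python3 - <<'E'
from h import *
f=cv2.imread('pics/scene0.png');h=cv2.cvtColor(f[205:290,330:372],cv2.COLOR_BGR2HSV)
c=max(comps(((h[...,0]<8)|(h[...,0]>172))&(h[...,1]>140)&(h[...,2]>70),(330,205)),key=lambda t:t[0])[1]
q=1.012;u=-np.sin(q)*ex-np.cos(q)*ey
print('up meas',c,'pred',proj('scene',[[*(piv-(.01+.0495)*u),.1175]]))
for a in(0,.05,.1):
  for hz in(.063,.068): print(a,hz,proj('scene',[[*(piv+(.01+.07*np.cos(a))*ey),hz+.07*np.sin(a)]]).round(1))
# scene camera vertical bias: plate-strap check now
f=r.grab_frame('scene');cv2.imwrite('pics/sfin.png',f)
h=cv2.cvtColor(f[220:340,330:410],cv2.COLOR_BGR2HSV);m=(h[...,0]>95)&(h[...,0]<125)&(h[...,1]>120)&(h[...,2]>60)
A,cc,mm=max(comps(m,(330,220)),key=lambda t:t[0]);ys,xs=np.nonzero(mm);xs+=330;ys+=220
a=cv2.imread('pics/s2.png');
h=cv2.cvtColor(a,cv2.COLOR_BGR2HSV);m2=(h[...,0]>95)&(h[...,0]<125)&(h[...,1]>120)&(h[...,2]>60);m2[:270]=0
b=cv2.resize(f[180:320,260:430],None,fx=4,fy=4,interpolation=cv2.INTER_CUBIC);h=cv2.cvtColor(b,cv2.COLOR_BGR2HSV);m3=(h[...,0]>95)&(h[...,0]<125)&(h[...,1]>120)&(h[...,2]>60);m3[:270]=0
for x in(370,390,410,430,450,480,495):
    g=lambda m:np.array([np.percentile(np.nonzero(m[:,x-5:x+6])[0],p)/4 for p in(3,97)])
    print(x,(g(m3)-g(m2)).round(2))
E
```

```text
up meas [362.24468085 225.60638298] pred [[361.10658057 225.2994416 ]]
0 0.063 [[334.2 241.3]]
0 0.068 [[334.3 239.7]]
0.05 0.063 [[334.3 240.2]]
0.05 0.068 [[334.3 238.6]]
0.1 0.063 [[334.4 239.2]]
0.1 0.068 [[334.5 237.5]]
370 [0.75 2.  ]
390 [1.25 1.61]
410 [1.   1.25]
430 [1.25 1.25]
450 [1.46 1.5 ]
480 [1.5  1.25]
495 [1.5  1.75]
```

The evidence agrees: the press reached 22 N against a rated 7 N and stalled, the handle is level on the fixture axis, the strap has sunk, and it rests at the pin. The arm is clear, so I'm handing in.

```bash
python3 -c "
from bench import r
print(r.hand_in())"
```

```text
the job is handed in; nothing more can be done
None
```

I handed the job in with the strap over the cap at its stop pin and the red lever pressed down to a hard stop. The lever press nudged the strap about 0.035 rad off the pin, so I pushed it back afterwards. Image checks put the strap's sink at 4 to 5 mm of the expected 5 mm, so the last few degrees of lever travel are not confirmed by camera.

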